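Set and lock the fence of a small router table

TASK

Swing the fence of the router table in until the steel set-up block is snug between fence and cutter, without ramming the block against the cutter. Then lock the fence there with its wing nut, which the gussets leave room to turn only stroke by stroke: tighten it clockwise until it is firmly finger-tight but not overtightened, and let go. Leave the set-up block where it is and disturb none of the other things.

Things in the scene. Friction and masses are not known exactly. Their poses are not given: they have to be found in the camera images.
- router_table: compact router table of plywood, grey laminate top 165 mm above the bench, reaching from x = -150 to +190 and y = -230 to +230 mm. Origin on the bench under the cutter's axis. Working side -x; the fence stands behind the cutter (+x). Fixed bolts rise from the top: the fence's pivot bolt at x = 107, y = -190 mm, the clamp bolt with the wing nut at x = 107, y = +115 mm.
- cutter: fixed steel cutter, 12 mm diameter, 34 mm high, on the aluminium insert plate; origin at its foot, on the table top.
- fence: loose L-shaped plywood fence, 0.95 kg. Origin on the pivot bolt's axis (hole with 1 mm play), underside. y runs along it from -35 to the free end at +420 mm. Upright board 85 mm high from x = -76 (face) to -58 (back), foot 15 mm thick from there to +35. Black dust hood behind it at y 155 to 225, 72 mm high. Starts swung 2.4 to 5 degrees clockwise; set, its y is parallel to the table's.
- fence_face (a point): middle of the fence's working face, 30 mm above the table top. When the block is snug it lies 31 mm behind the cutter's axis (router_table x = +31 mm); at the start 8 to 16 mm further back.
- push_spot (a point): on the clear back of the upright between nut bay and free end (33 mm clear to either side along y), 30 mm above the table top, 15 mm above the foot. Same axes as the fence: pushing here towards -x swings the fence in; it slides at 3 to 6 N while the nut is loose.
- nut_bay (a point): on the foot's top face at the middle of the bay in which the wing nut works. Same axes as the fence. Two gussets, plywood webs 12 mm thick, have their inner faces 34 mm to either side (y), 35 mm high (68 mm for the 43 mm next to the upright) and reach 30 mm to the rear; the upright's back is 58 mm in front (x = -58). Open at the rear and above. A slot in the foot lets the fence swing past the bolt.
- setup_block: plain steel block 25 (x) x 75 (y) x 50 mm high, 0.72 kg, standing loose on the table top between cutter and fence, 0.5 to 2 mm off the cutter. Origin at the middle of its underside.
- wing_nut: steel wing nut on the clamp bolt; origin on its axis at its underside, x along the wings, z up. From below: washer 30 mm wide and 3 thick that turns with it, hub up to 22 mm wide and 12 high, then two flat upright wings 8 mm thick, 54 mm across the tips, from 12 to 34 mm. Take it by the flats of the wings, fingertips just above the hub.
- nut_wings (a point): on the nut's axis at mid-wing, 22 mm above its underside; x along the wings. Clockwise from above tightens, 3 mm down per turn. It runs free (0.03 N m) for 0.3 to 3.5 rad, unknown beforehand, until the washer meets the foot; then the turning torque climbs 0.26 N m per rad (+-25 percent). Finger-tight: 0.2 to 0.3 N m, felt while it turns (less at rest). It stays as left.
- push_block: bystander: wooden push block with a grip, 150 x 80 mm, 85 mm high, origin under its middle; lies on the table in front of the cutter.
- spanner: bystander: flat steel spanner, 150 mm long, origin under its middle; lies on the table in front of the cutter.
- wax_tin: bystander: flat round metal tin, 60 mm diameter, 25 mm high, origin under its middle; stands on the table in front of the fence, near its free end.
Not all that is in view belongs to the job. What is shaped like the setup_block but red is not meant.

How it is judged (in metres and radians):
On the way, in this order (a step that is already met when the one before it is completed fails the run):
1. with the nut still loose, the fence is swung in until the set-up block is snug between fence and cutter (2.5 mm) (x of fence_face in the frame of router_table between 0.0285 and 0.0335 m and x of setup_block in the frame of router_table between 0.0165 and 0.0205 m and y of setup_block in the frame of router_table between -0.02 and 0.02 m and contact force between wing_nut and fence below 6 N), for 0.2 s.
2. the wing nut clamps the fence with more than 12 N (contact force between wing_nut and fence above 12 N), for 0.2 s.
At the end, for the whole second after the job is handed in: the fence's face lies 31 mm behind the cutter's axis (28.5 to 33.5 mm), the set-up block stands between them, at most 2 mm off the cutter and within 20 mm of the middle, the wing nut presses the fence down with more than 12 N (about 0.13 N m at the nut), and fence and nut are at rest and let go (x of fence_face in the frame of router_table between 0.0285 and 0.0335 m and x of setup_block in the frame of router_table between 0.0165 and 0.0205 m and y of setup_block in the frame of router_table between -0.02 and 0.02 m and contact force between wing_nut and fence above 12 N and linear speed of fence below 0.01 m/s and angular speed of wing_nut below 0.05 rad/s); the robot touches nothing.
It fails at once if the wing nut is overtightened (clamps with more than 40 N, about 0.4 N m at the nut) (contact force between wing_nut and fence above 40 N).
It fails at once if the set-up block is rammed against the cutter (more than 60 N) (contact force between setup_block and cutter above 60 N).
It fails at once if the push block, the spanner or the tin is disturbed (moved by more than 20 mm) (distance of any of push_block, spanner, wax_tin from where it was at the start of the episode above 0.02 m).
It also fails if it takes over 70 s, if anything falls off the work surface, if the arm or the gripper's body presses on something with over 40 N, if the wrist force passes 120 N, or if a joint passes its speed limit or range.

ROBOT

A 6-joint arm with a two-finger parallel gripper is mounted at the origin on the work surface. World frame = base frame: x ahead of the robot, y to its left, z up, the work surface at z = 0. Lengths are in mm, angles in rad, forces in N, time in s.
With the tool pointing down it reaches from about 300 to 825 mm from the base axis. Payload 5.4 kg.
Tool frame: the origin (TCP) lies at the very end of the fingers, on their centre line; the grasp point (between the pads) lies 19 mm behind it (manip.grip_point_offset is the distance from the TCP to the grasp point, in mm); z points along the fingers, y is the direction in which the jaws open and shut (so a half turn about z gives the same grasp; the last joint's range is limited). The gripper opens to 92 mm and grips with 3 to 60 N. Pads are 20 mm wide; open, the fingers measure 128 mm over their backs; the gripper's body (75 mm by 189 mm) begins 69 mm behind the grasp point.
Start: joints at [0.955, 0.158, 1.597, -0, 1.386, -0.21], TCP at [226.991, 528.281, 214.601] pointing down, gripper open.
Joint ranges: [-2.91, 2.91], [-0.94, 2.29], [0.18, 2.7], [-1.29, 4.43], [0.17, 2.64], [-3, 3]. Speed limits (rad/s): [2.57, 2.57, 3.14, 3.14, 3.14, 3.14].

INTERFACE

Orientations are given as [roll, pitch, yaw] about the fixed x, y, z axes, in that order (R = Rz(yaw) Ry(pitch) Rx(roll)).
In Python, from workcell import manip, eyes gives the robot as it stands.
- The arm moves only by the shell command python3 -m pendant 'ROWS'. ROWS is JSON, a list of rows, each a list of 7 numbers: the turn, a rotation vector about the tool's x, y, z in units of 6 degrees (1.0 is 6 degrees), then the shift along the tool's x, y, z in units of 30 mm (1.0 is 30 mm), then the gripper command: -1 is shut, 1 is fully open, values between are in proportion. In form: [[ax, ay, az, x, y, z, fingers], ...]. A call has 1 to 10 rows; each row shifts and turns the commanded pose from where the row before left it, along the tool's axes as they then stand; what a row does not reach is not made up. A row lasts 1/12 s, in which the tool goes at most 41.7 mm and 7.16 degrees, less where a joint would pass 70% of its speed; a pose out of reach is approached as far as the arm can. A call is refused whole if a number of a shift passes 1 or a number of a turn 1, either way. A call with a gripper value outside its range is refused whole. The fingers move at their own pace and stop on an object; the grip force is fixed at half the most. Time passes only in rows, so rows that do not move let the fingers close. It gives the time, the measured TCP pose, the force and the opening at its end, in the units of the state.
- manip.observe(): the state, without advancing time (a new reading comes with each control period).
- eyes.capture(name): name is "scene" or "top" or "wrist"; returns the picture (420x560x3 uint8, red, green, blue); there is no depth.
- eyes.camera_model(name): a dict with "intrinsics" (3x3 intrinsics, pixels), "extrinsics" (4x4, takes a point from world to camera coordinates). Camera axes: x right, y down, z forward; pixel columns grow to the right and rows downward; lengths in mm; the calibration is good to about 2 mm. The wrist camera is an equidistant fisheye: a pixel r from the principal point sees the ray r / f radians off the axis. A picture is of the moment at which its call begins: read the wrist's pose just before it. camera_model takes no time and is no camera call; for the wrist camera it gives the pose at the moment of the call.
- manip.sign_off(): hands the job in, once; it reports no verdict.
The state is a dict: "time": time; "q": joint angles; "joint_vel": joint speeds; "joint_efforts": joint torques, N m; "eef_pos": TCP position; "tool_rot": TCP orientation; "force": force on the tool from outside, world axes, zero at the start; "wrist_torque": the same for the moment, N m; "gripper_width": finger opening in mm.
Only numpy, scipy, OpenCV 4.12 (cv2) and the standard library are available. Lean on these libraries where they do the work, as an engineer would, in place of code of your own. Each camera call takes 0.05 s, during which the arm holds its last target. There are 200 camera calls.

## Working session

There is one attempt and no reset: what is moved stays moved. The work goes in short steps, Python scripts to look and compute and a shell command to move; the robot and the scene stay as the last step left them, time stands still between calls to the robot, and variables do not carry over. Pictures are saved under pics/ and viewed, about 8 in all and at most 12, crops included, and the job is handed in when it is done.

```bash
mkdir -p pics; ls
python3 - <<'E'
from workcell import manip, eyes
import cv2, numpy as np
print(manip.observe())
for n in ("scene","top"):
    im=eyes.capture(n); cv2.imwrite(f"pics/{n}0.png",im[:,:,::-1]); m=eyes.camera_model(n); print(n,np.round(m["intrinsics"],1).tolist(),np.round(m["extrinsics"],4).tolist())
E
```

```text
pics
{'time': 0.0, 'q': array([ 9.54896468e-01,  1.59051805e-01,  1.59822084e+00, -3.68045176e-06,
        1.38618464e+00, -2.10121131e-01]), 'joint_vel': array([-0.00104966, -0.00065096, -0.0008671 ,  0.00223983,  0.00061133,
        0.0017023 ]), 'joint_efforts': array([ 1.33853046e-03, -3.85548985e+01, -3.22113168e+01,  7.03432295e-02,
        3.76489596e-02, -1.43504785e-04]), 'eef_pos': array([226.63746083, 527.77584619, 213.62307529]), 'tool_rot': array([-3.13976828e+00, -3.85384862e-04,  2.73581425e+00]), 'force': array([-0.59369556, -0.41945956, -0.26522696]), 'wrist_torque': array([ 0.00994159, -0.02060231,  0.00587068]), 'gripper_width': 91.48297716366235}
scene [[483.6, 0.0, 281.2], [0.0, 483.6, 207.9], [0.0, 0.0, 1.0]] [[-0.1326, 0.9911, -0.0069, 102.8413], [0.5954, 0.0741, -0.8, -200.1491], [-0.7924, -0.1102, -0.6, 1543.1309], [0.0, 0.0, 0.0, 1.0]]
top [[460.8, 0.0, 282.8], [0.0, 460.8, 206.2], [0.0, 0.0, 1.0]] [[-0.0081, -1.0, 0.0018, -12.7527], [-0.9855, 0.0076, -0.1697, 552.4812], [0.1697, -0.0032, -0.9855, 966.8552], [0.0, 0.0, 0.0, 1.0]]
```

Run:
```python
import cv2
a=cv2.imread("pics/top0.png");cv2.imwrite("pics/top0b.png",cv2.resize(a,(800,600),interpolation=cv2.INTER_CUBIC))
```

```text
(no output)
```

View pics/top0b.png

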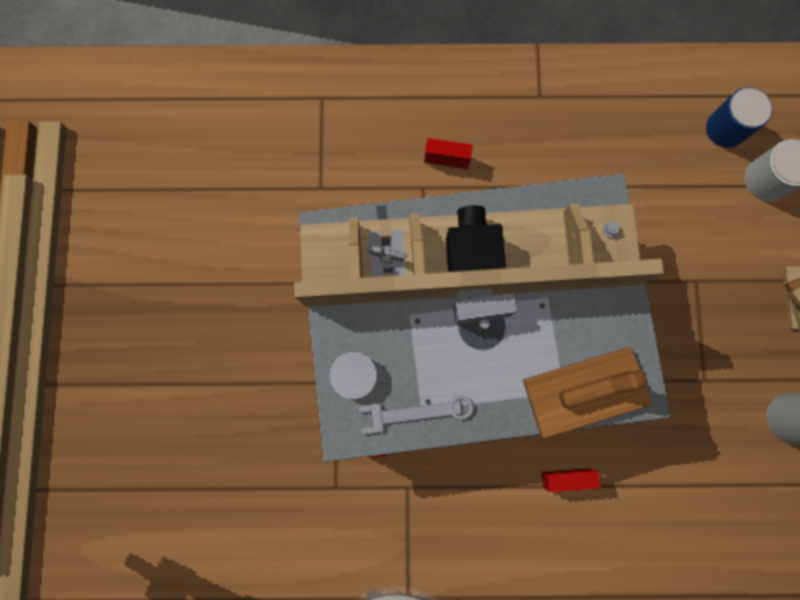

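View pics/scene0.png

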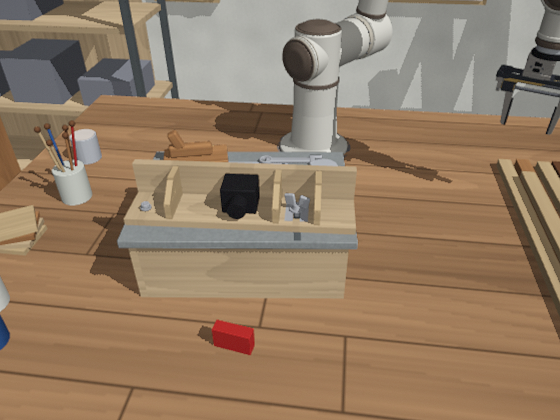

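The top view shows the table with its corners at (300,213), (625,175), (668,415) and (323,460). The nut is at (388,252), the hood at (475,245) and the cutter at (485,324). Two or three things are block-shaped. The grey block at (485,308), between cutter and fence, fits the description. The red ones at (448,153) and (571,480) lie on the bench and are not meant.

```bash
cat > h.py <<'E'
import numpy as np, cv2
from scipy.optimize import least_squares
from workcell import eyes
def proj(n,P):
    m=eyes.camera_model(n);K=np.array(m["intrinsics"]);E=np.array(m["extrinsics"])
    c=np.atleast_2d(P)@E[:3,:3].T+E[:3,3]
    return c[:,:2]/c[:,2:]*[K[0,0],K[1,1]]+[K[0,2],K[1,2]]
def back(n,uv,z,m=None):
    m=m or eyes.camera_model(n);K=np.array(m["intrinsics"]);E=np.array(m["extrinsics"])
    x=(np.array(uv,float)-[K[0,2],K[1,2]])/K[0,0]
    if n=="wrist":
        r=np.hypot(*x);d=np.r_[x/r*np.sin(r),np.cos(r)]
    else: d=np.r_[x,1]
    d=E[:3,:3].T@d;o=-E[:3,:3].T@E[:3,3]
    return o+d*(z-o[2])/d[2]
def T(p,xy):
    c,s=np.cos(p[2]),np.sin(p[2]);xy=np.atleast_2d(xy);return xy@np.array([[c,s],[-s,c]])+p[:2]
def inv(p,xy):
    c,s=np.cos(p[2]),np.sin(p[2]);return (np.atleast_2d(xy)-p[:2])@np.array([[c,-s],[s,c]])
E
python3 - <<'E'
from h import *
uv=np.array([[300,213],[625,175],[668,415],[323,460]])*.7
L=np.array([[190,230],[190,-230],[-150,-230],[-150,230]])
W=np.array([back("top",u,165) for u in uv])
s=least_squares(lambda p:(T(p,L)-W[:,:2]).ravel(),[450,0,0]);print(s.x,s.fun.round(1))
p=s.x
print("cutter",inv(p,back("top",np.array([485,324])*.7,199)[:2]),"pivot",inv(p,back("top",np.array([612,229])*.7,195)[:2]),"nut",inv(p,back("top",np.array([388,252])*.7,210)[:2]))
print("T nut",T(p,[107,115]))
a=back("top",np.array([295,290])*.7,250);b=back("top",np.array([662,266])*.7,250);print("fence face top ends (table)",inv(p,[a[:2],b[:2]]))
a=cv2.imread("pics/top0.png")[130:240,200:480];cv2.imwrite("pics/c1.png",cv2.resize(a,None,fx=2.85,fy=2.85,interpolation=cv2.INTER_CUBIC))
E
```

```text
[ 4.87797434e+02 -1.20857228e+02  1.12735517e-01] [ 2.6  2.3  2.5  0.2 -3.7 -2.8 -1.4  0.3]
cutter [[-1.14612766 -0.33416648]] pivot [[ 105.45778025 -187.46508793]] nut [[106.46842078 113.44752215]]
T nut [[581.18106592   5.44992617]]
fence face top ends (table) [[  62.97577437  232.71891918]
 [  38.45191246 -220.98591158]]
```

View pics/c1.png

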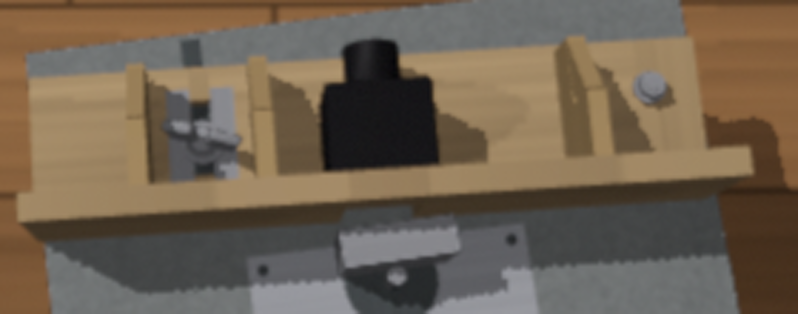

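The crop confirms the nut at (203,138), with its wings running from (165,128) to (240,143). The bolts fit the calibration to within 3 mm. The grey steel block stands at (400,243), against the cutter at (398,275). I'll turn the tool to the table's yaw while rising, and work out the push spot.

```bash
python3 -m pendant '[[0,0,1,0,0,-0.35,-1],[0,0,1,0,0,-0.35,-1],[0,0,1,0,0,-0.35,-1],[0,0,1,0,0,-0.35,-1],[0,0,1,0,0,-0.35,-1],[0,0,1,0,0,-0.35,-1],[0,0,1,0,0,-0.35,-1],[0,0,1,0,0,-0.35,-1],[0,0,1,0,0,-0.35,-1],[0,0,1,0,0,-0.35,-1]]'
cat >> h.py <<'E'
from scipy.spatial.transform import Rotation as Ro
from workcell import manip
P=np.array([487.8,-120.9,.1127])
def delta(tgt):
    s=manip.observe();R=Ro.from_euler("xyz",s["tool_rot"])
    print("t",round(s["time"],2),"pos",s["eef_pos"].round(1),"rpy deg",R.as_euler("xyz",degrees=True).round(1),"F",s["force"].round(1),"M",s["wrist_torque"].round(3),"w",round(s["gripper_width"],1))
    if tgt is not None: print("target",np.round(tgt,1),"rows-units",(R.inv().apply(np.array(tgt)-s["eef_pos"])/30).round(2))
E
python3 - <<'E'
from h import *
F=np.r_[T(P,[107,-190])[0],P[2]-.054]
ps=T(F,[-58,386])[0];ap=T(F,[-58+18+20,386])[0]
print("push spot",ps,"table",inv(P,ps)); delta([*ap,300])
E
```

```text
time: 0.93
eef_pos: [226.8, 528.0, 319.5]
tool_rot: [-3.141, 0.001, 1.683]
force: [-0.1, 0.0, 1.2]
gripper_width: 27.3
push spot [534.94360617  84.27126252] table [[ 69.91841475 198.56782681]]
t 0.93 pos [226.8 528.  319.5] rpy deg [-180.     0.    96.5] F [-0.1  0.   1.2] M [-0.051  0.047  0.016] w 27.3
target [572.9  86.5 300. ] rows-units [-15.92   9.81   0.66]
```

```bash
python3 -m pendant '[[0,0,0,-0.8,0.49,0,-1],[0,0,0,-0.8,0.49,0,-1],[0,0,0,-0.8,0.49,0,-1],[0,0,0,-0.8,0.49,0,-1],[0,0,0,-0.8,0.49,0,-1],[0,0,0,-0.8,0.49,0,-1],[0,0,0,-0.8,0.49,0,-1],[0,0,0,-0.8,0.49,0,-1],[0,0,0,-0.8,0.49,0,-1],[0,0,0,-0.8,0.49,0,-1]]' >/dev/null
python3 -m pendant '[[0,0,0,-0.8,0.49,0,-1],[0,0,0,-0.8,0.49,0,-1],[0,0,0,-0.8,0.49,0,-1],[0,0,0,-0.8,0.49,0,-1],[0,0,0,-0.8,0.49,0,-1],[0,0,0,-0.8,0.49,0,-1],[0,0,0,-0.8,0.49,0,-1],[0,0,0,-0.8,0.49,0,-1],[0,0,0,-0.8,0.49,0,-1],[0,0,0,-0.8,0.49,0,-1]]'
python3 -m pendant '[[0,0,0,0,0,0,-1],[0,0,0,0,0,0,-1]]' >/dev/null
python3 - <<'E'
from h import *
import pickle
delta([572.9,86.5,300])
m=eyes.camera_model("wrist");im=eyes.capture("wrist");pickle.dump(m,open("m1.pkl","wb"))
print(np.round(m["intrinsics"],1).tolist(),np.round(m["extrinsics"],3).tolist())
cv2.imwrite("pics/w1.png",cv2.resize(im[:,:,::-1],(800,600),interpolation=cv2.INTER_CUBIC))
E
```

```text
time: 2.6
eef_pos: [575.8, 84.9, 319.0]
tool_rot: [-3.141, -0.0, 1.688]
force: [0.0, 0.4, -0.3]
gripper_width: 0.7
t 2.77 pos [575.5  85.3 318.6] rpy deg [-179.9   -0.    96.6] F [-0.8 -0.2 -0.2] M [-0.061  0.06   0.051] w 0.1
target [572.9  86.5 300. ] rows-units [ 0.05 -0.08  0.62]
[[325.2, 0.0, 276.8], [0.0, 325.2, 212.2], [0.0, 0.0, 1.0]] [[0.993, 0.114, -0.002, -580.186], [0.111, -0.962, 0.249, -35.358], [0.026, -0.248, -0.968, 496.761], [0.0, 0.0, 0.0, 1.0]]
```

View pics/w1.png

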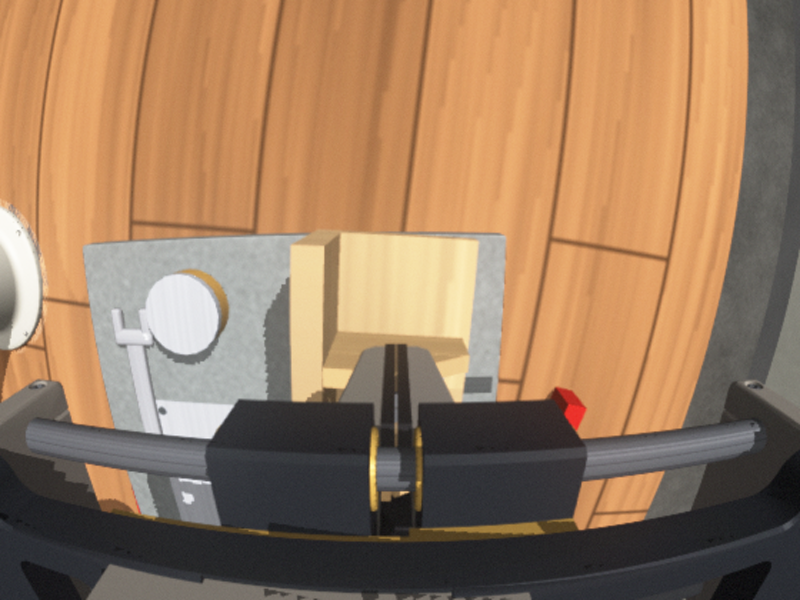

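The wrist view shows the free end of the fence. The upright's top corners are at (292,240) and (340,232), the foot's rear corner is at (477,240), and the gusset's outer edge runs from (330,332) to (468,338). I'll check these against the fence pose.

Run:
```python
from h import *
import pickle
m=pickle.load(open("m1.pkl","rb"))
F=np.r_[T(P,[107,-190])[0],P[2]-.054]
for u,z,l in [((292,240),250,"-76,420"),((340,232),250,"-58,420"),((477,240),180,"35,420"),((468,338),215,"30,351"),((324,402),250,"-58,?")]:
    w=back("wrist",np.array(u)*.7,z,m);print(l,w.round(1),inv(F,w[:2]).round(1))
```

```text
-76,420 [515.9 122.  250. ] [[-74.8 424.8]]
-58,420 [540.9 128.7 250. ] [[-49.4 430. ]]
35,420 [625.2 126.2 180. ] [[ 34.5 422.6]]
30,351 [622.4  68.1 215. ] [[ 28.4 364.7]]
-58,? [539.6  31.2 250. ] [[-56.5 332.7]]
```

```bash
python3 -m pendant '[[0,0,0,0.1,0.05,0.6,-1],[0,0,0,0,0,0.6,-1],[0,0,0,0,0,0.6,-1],[0,0,0,0,0,0.6,-1],[0,0,0,0,0,0.6,-1],[0,0,0,0,0,0.4,-1],[0,0,0,0,0,0.3,-1]]'
python3 -m pendant '[[0,0,0,0,0,0.2,-1],[0,0,0,0,0,0.2,-1],[0,0,0,0,0,0.1,-1],[0,0,0,0,0,0.07,-1],[0,0,0,0,0,0,-1]]'
python3 - <<'E'
from h import *
delta(None)
cv2.imwrite("pics/s1.png",cv2.resize(eyes.capture("scene")[140:300,100:380],None,fx=2.8,fy=2.8,interpolation=cv2.INTER_CUBIC)[:,:,::-1])
E
```

```text
time: 3.4
eef_pos: [575.4, 90.4, 207.2]
tool_rot: [-3.14, -0.001, 1.69]
force: [-0.9, 0.5, -0.4]
gripper_width: 0.7
time: 3.82
eef_pos: [576.6, 89.3, 191.6]
tool_rot: [3.141, 0.0, 1.689]
force: [-0.6, 0.1, -0.6]
gripper_width: 0.7
t 3.82 pos [576.6  89.3 191.6] rpy deg [180.    0.   96.7] F [-0.6  0.1 -0.6] M [-0.085  0.073 -0.055] w 0.7
```

View pics/s1.png

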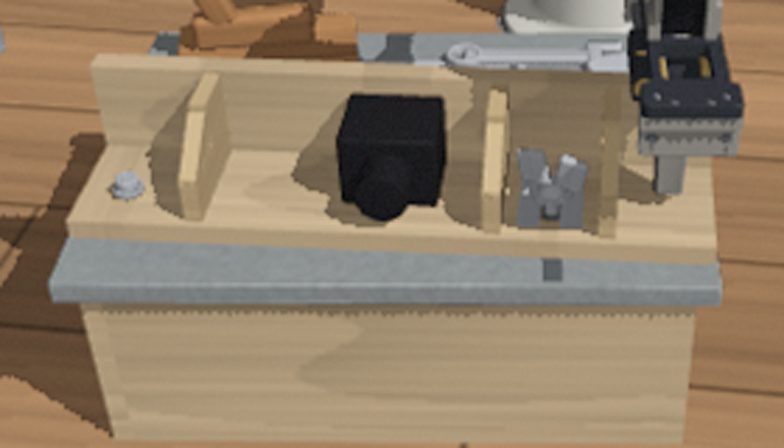

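The finger stands clear in the gap at (670,185), between gusset and free end. Pushing gently now.

```bash
python3 -m pendant '[[0,0,0,0,-0.1,0,-1],[0,0,0,0,-0.1,0,-1],[0,0,0,0,-0.1,0,-1],[0,0,0,0,-0.1,0,-1],[0,0,0,0,-0.1,0,-1],[0,0,0,0,-0.1,0,-1],[0,0,0,0,-0.05,0,-1]]'
python3 -m pendant '[[0,0,0,0,-0.05,0,-1],[0,0,0,0,-0.05,0,-1],[0,0,0,0,-0.05,0,-1],[0,0,0,0,-0.05,0,-1],[0,0,0,0,-0.05,0,-1],[0,0,0,0,-0.05,0,-1]]'
```

```text
time: 4.45
eef_pos: [556.7, 87.0, 191.5]
tool_rot: [-3.142, -0.0, 1.689]
force: [0.2, 0.4, 0.1]
gripper_width: 0.3
time: 4.95
eef_pos: [548.4, 85.9, 191.6]
tool_rot: [3.141, 0.0, 1.689]
force: [2.5, -0.6, -0.9]
gripper_width: 0.2
```

```bash
python3 -m pendant '[[0,0,0,0,-0.05,0,-1],[0,0,0,0,-0.05,0,-1],[0,0,0,0,-0.05,0,-1],[0,0,0,0,-0.05,0,-1]]'
python3 -m pendant '[[0,0,0,0,-0.04,0,-1],[0,0,0,0,-0.04,0,-1],[0,0,0,0,-0.03,0,-1]]'
python3 -m pendant '[[0,0,0,0,-0.03,0,-1],[0,0,0,0,-0.03,0,-1]]'
```

```text
time: 5.28
eef_pos: [542.3, 85.0, 191.6]
tool_rot: [3.141, 0.0, 1.689]
force: [3.1, -0.3, -0.4]
gripper_width: 0.4
time: 5.53
eef_pos: [539.1, 84.6, 191.7]
tool_rot: [3.141, 0.001, 1.689]
force: [3.3, -1.8, -1.1]
gripper_width: 1.0
time: 5.7
eef_pos: [537.4, 84.4, 191.7]
tool_rot: [3.141, 0.0, 1.688]
force: [4.6, -3.1, 0.3]
gripper_width: 0.4
```

```bash
for i in 1; do :; done
python3 -m pendant '[[0,0,0,0,-0.03,0,-1],[0,0,0,0,-0.03,0,-1]]' | sed -n '2p;4p'
python3 -m pendant '[[0,0,0,0,-0.03,0,-1],[0,0,0,0,0,0,-1]]' | sed -n '2p;4p'
python3 -m pendant '[[0,0,0,0,-0.03,0,-1],[0,0,0,0,0,0,-1]]' | sed -n '2p;4p'
```

```text
eef_pos: [535.6, 84.2, 191.7]
force: [4.3, -2.4, -0.2]
eef_pos: [534.6, 84.2, 191.8]
force: [3.5, -3.1, 0.4]
eef_pos: [533.9, 84.1, 191.8]
force: [3.9, -2.2, -0.3]
```

```bash
python3 -m pendant '[[0,0,0,0,-0.03,0,-1],[0,0,0,0,0,0,-1]]' | sed -n '2p;4p'
python3 -m pendant '[[0,0,0,0,-0.02,0,-1],[0,0,0,0,0,0,-1]]' | sed -n '2p;4p'
python3 -m pendant '[[0,0,0,0,-0.02,0,-1],[0,0,0,0,0,0,-1]]' | sed -n '2p;4p'
python3 - <<'E'
from workcell import eyes
import cv2
a=eyes.capture("top")[130:240,200:480,::-1];cv2.imwrite("pics/c2.png",cv2.resize(a,None,fx=2.85,fy=2.85,interpolation=cv2.INTER_CUBIC))
E
```

```text
eef_pos: [533.1, 83.9, 191.7]
force: [5.2, -2.7, -1.3]
eef_pos: [532.6, 83.8, 191.8]
force: [5.5, -3.5, 1.1]
eef_pos: [532.0, 83.7, 191.8]
force: [6.5, -3.6, -0.3]
```

View pics/c2.png

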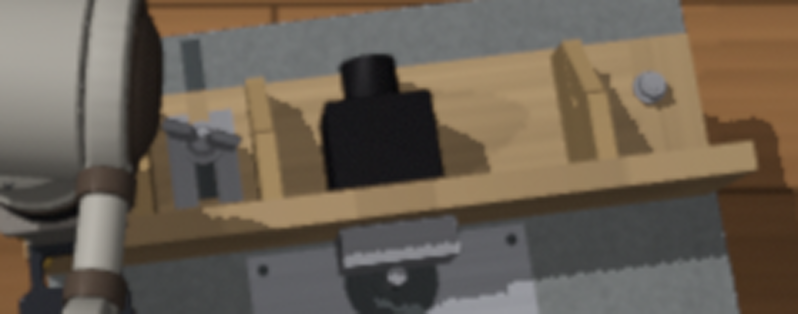

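```bash
python3 - <<'E'
from h import *
for l,pts in (("before",[(22,222),(752,175)]),("now",[(240,228),(757,170)])):
    w=[inv(P,back("top",np.array(u)/2.85+[200,130],250)[:2])[0] for u in pts]
    d=w[0]-w[1];a=np.arctan2(-d[0],d[1]);print(l,np.round(w,1).tolist(),"rel yaw",a,"face x at y0 from pivot",107-76*np.cos(a)-190*np.sin(a))
E
python3 -m pendant '[[0,0,0,0,-0.02,0,-1],[0,0,0,0,0,0,-1]]' | sed -n '2p;4p'
python3 -m pendant '[[0,0,0,0,-0.02,0,-1],[0,0,0,0,0,0,-1]]' | sed -n '2p;4p'
```

```text
before [[54.0, 231.5], [29.1, -220.0]] rel yaw -0.05513310795319385 face x at y0 from pivot 41.58546224035962
now [[34.2, 98.8], [31.9, -223.7]] rel yaw -0.007296285739371264 face x at y0 from pivot 32.38830494131365
eef_pos: [531.7, 83.6, 191.8]
force: [6.0, -3.2, -1.6]
eef_pos: [531.1, 83.5, 191.8]
force: [6.9, -2.9, -1.8]
```

```bash
python3 -m pendant '[[0,0,0,0,-0.02,0,-1],[0,0,0,0,0,0,-1]]' | sed -n '2p;4p'
python3 -m pendant '[[0,0,0,0,-0.02,0,-1],[0,0,0,0,0,0,-1]]' | sed -n '2p;4p'
python3 -m pendant '[[0,0,0,0,-0.02,0,-1],[0,0,0,0,0,0,-1]]' | sed -n '2p;4p'
```

```text
eef_pos: [530.6, 83.3, 191.8]
force: [6.6, -3.7, -0.2]
eef_pos: [530.0, 83.2, 191.9]
force: [6.4, -3.1, -1.1]
eef_pos: [529.6, 83.1, 191.9]
force: [7.2, -4.0, -1.3]
```

```bash
python3 -m pendant '[[0,0,0,0,-0.02,0,-1],[0,0,0,0,0,0,-1]]' | sed -n '2p;4p'
python3 -m pendant '[[0,0,0,0,-0.02,0,-1],[0,0,0,0,0,0,-1]]' | sed -n '2p;4p'
python3 - <<'E'
from workcell import eyes
import cv2
a=eyes.capture("top")[190:240,300:370,::-1];cv2.imwrite("pics/c3.png",cv2.resize(a,None,fx=10,fy=10,interpolation=cv2.INTER_CUBIC))
E
```

```text
eef_pos: [529.5, 83.1, 191.9]
force: [8.7, -3.1, -2.6]
eef_pos: [529.4, 83.1, 192.0]
force: [11.5, -3.2, -3.8]
```

View pics/c3.png

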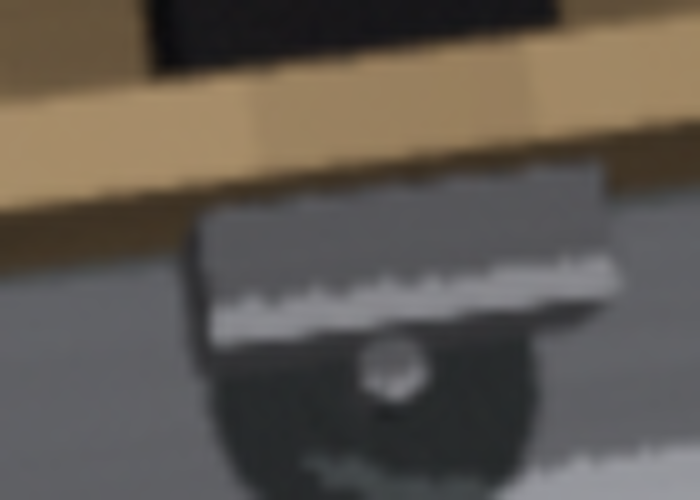

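The tool has stopped and the force has risen to 11.5 N. In the crop the block lies between the fence edge (400,170) and the cutter (395,365), so it is snug. I'll back off, rise and look at the nut.

```bash
python3 -m pendant '[[0,0,0,0,0.1,0,-1],[0,0,0,0,0.3,0,-1],[0,0,0,0,0,-0.5,-1],[0,0,0,0,0,-0.8,-1],[0,0,0,0,0,-0.8,-1],[0,0,0,0,0,-0.8,-1],[0,0,0,0,0,-0.8,-1],[0,0,0,0,0,-0.6,-1]]'
python3 -m pendant '[[0,0,0,-0.7,0.12,0,-0.6],[0,0,0,-0.7,0.12,0,-0.6],[0,0,0,-0.7,0.12,0,-0.6],[0,0,0,-0.7,0.12,0,-0.6],[0,0,0,-0.7,0.12,0,-0.6],[0,0,0,-0.7,0.12,0,-0.6],[0,0,0,-0.7,0.12,0,-0.6],[0,0,0,0,0,0,-0.6]]'
python3 - <<'E'
from h import *
import pickle
delta([581.2,5.4,300])
m=eyes.camera_model("wrist");im=eyes.capture("wrist");pickle.dump(m,open("m2.pkl","wb"))
cv2.imwrite("pics/w2.png",cv2.resize(im[:,:,::-1],(800,600),interpolation=cv2.INTER_CUBIC))
E
```

```text
time: 8.63
eef_pos: [539.2, 85.6, 322.2]
tool_rot: [-3.141, -0.001, 1.689]
force: [0.9, -0.2, -0.6]
gripper_width: 0.5
time: 9.3
eef_pos: [581.7, -60.7, 319.3]
tool_rot: [-3.139, -0.001, 1.686]
force: [0.4, -0.3, -0.9]
gripper_width: 18.0
t 9.3 pos [581.7 -60.7 319.3] rpy deg [-179.8   -0.    96.6] F [ 0.4 -0.3 -0.9] M [-0.054  0.041 -0.031] w 18.0
target [581.2   5.4 300. ] rows-units [2.19 0.24 0.64]
```

View pics/w2.png

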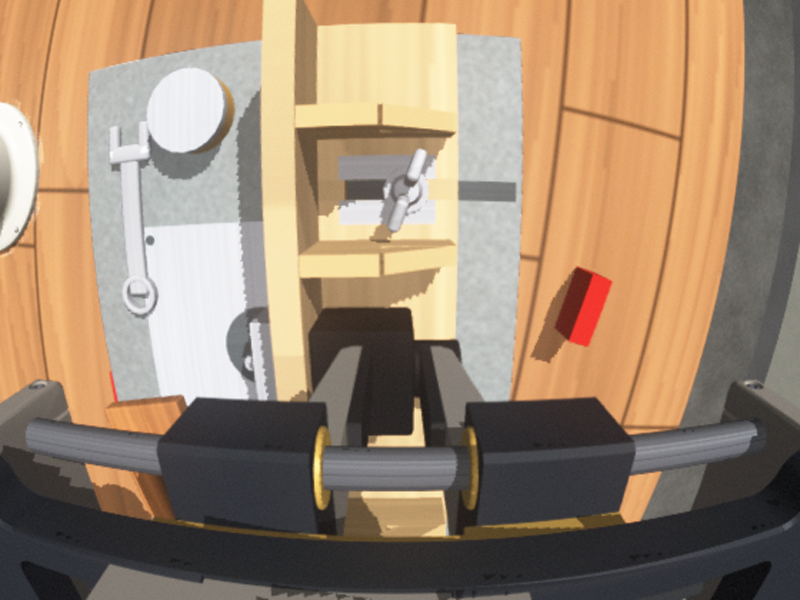

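The nut is at (406,190). Its wing tops reach from (421,152) to (396,228), with gussets at y≈115 above and y≈255 below in the picture.

Run:
```python
from h import *
import pickle
m=pickle.load(open("m2.pkl","rb"))
a,b=[back("wrist",np.array(u)*.7,214,m) for u in ((420,154),(397,226))]
print(a,b,"len",np.linalg.norm(a-b),"mid",(a+b)/2,"ang",np.degrees(np.arctan2(*(a-b)[1::-1])))
g=[back("wrist",np.array(u)*.7,215,m) for u in ((455,132),(455,243))];print(g, "clear",np.linalg.norm(g[0]-g[1]),"mid",(g[0]+g[1])/2)
delta([*((a+b)/2)[:2],300])
```

```text
[584.97704781  29.9536618  214.        ] [576.48583398 -14.129976   214.        ] len 44.89396211030092 mid [580.73144089   7.9118429  214.        ] ang 79.09743936341096
[array([603.75598432,  45.6777415 , 215.        ]), array([611.97205703, -20.00203006, 215.        ])] clear 66.19166294336385 mid [607.86402068  12.83785572 215.        ]
t 9.35 pos [581.4 -58.9 319.5] rpy deg [-1.799e+02 -1.000e-01  9.660e+01] F [-0.1  1.1  0.4] M [-0.013  0.034  0.033] w 18.5
target [580.7   7.9 300. ] rows-units [2.21 0.24 0.65]
```

```bash
python3 -m pendant '[[0,0,0.73,0.4,0,0,-0.43],[0,0,0.73,0.4,0,0,-0.43],[0,0,0.73,0.4,0,0,-0.43],[0,0,0.73,0.4,0,0,-0.43],[0,0,0,0.4,0,0,-0.43],[0,0,0,0,0,0,-0.43]]'
python3 - <<'E'
from h import *
delta([580.9,6.5,240]); print(manip.observe()["q"].round(2))
E
```

```text
time: 9.85
eef_pos: [583.5, 4.6, 320.4]
tool_rot: [-3.141, -0.001, 1.388]
force: [0.7, 0.1, 0.1]
gripper_width: 26.1
t 9.85 pos [583.5   4.6 320.4] rpy deg [-1.799e+02 -1.000e-01  7.950e+01] F [0.7 0.1 0.1] M [-0.058  0.063  0.022] w 26.1
target [580.9   6.5 240. ] rows-units [ 0.04 -0.09  2.68]
[-0.2   0.13  1.42  0.    1.59 -0.02]
```

```bash
python3 -m pendant '[[0,0,0,0.04,-0.09,0.6,-0.43],[0,0,0,0,0,0.6,-0.43],[0,0,0,0,0,0.6,-0.43],[0,0,0,0,0,0.6,-0.43],[0,0,0,0,0,0.5,-0.43],[0,0,0,0,0,0.4,-0.43],[0,0,0,0,0,0.2,-0.43],[0,0,0,0,0,0.2,-0.43]]'
python3 - <<'E'
from h import *
delta([580.9,6.5,196])
a=eyes.capture("scene")[140:300,200:400,::-1];cv2.imwrite("pics/s2.png",cv2.resize(a,None,fx=3.7,fy=3.7,interpolation=cv2.INTER_CUBIC))
E
```

```text
time: 10.52
eef_pos: [581.2, 3.3, 209.0]
tool_rot: [-3.141, -0.0, 1.384]
force: [0.1, 0.7, 0.8]
gripper_width: 26.2
t 10.52 pos [581.2   3.3 209. ] rpy deg [-180.    -0.    79.3] F [0.1 0.7 0.8] M [-0.029  0.084 -0.037] w 26.2
target [580.9   6.5 196. ] rows-units [ 0.1  -0.03  0.43]
```

View pics/s2.png

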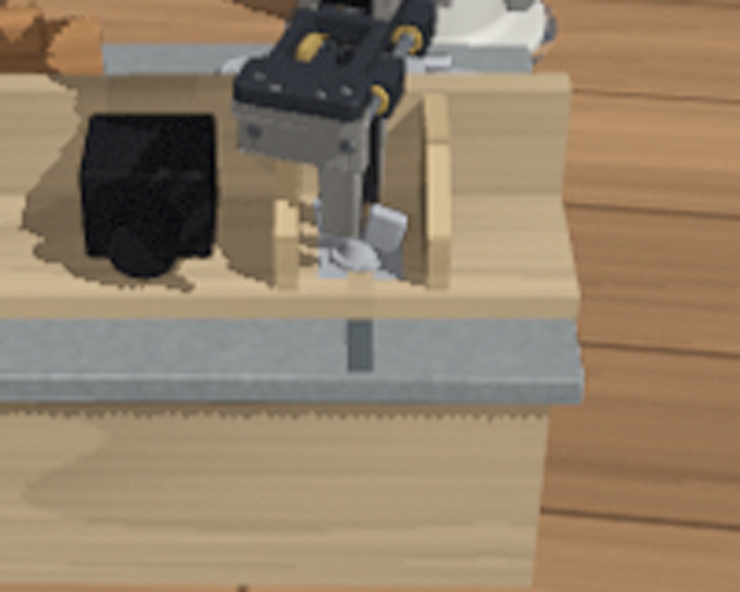

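The finger stands behind the nut at (345,230), with the wing at (388,225) beside it and the gussets clear. I'll lower 10 mm, shift 3 mm in y and close.

```bash
python3 -m pendant '[[0,0,0,0.1,-0.03,0.17,-0.43],[0,0,0,0,0,0.17,-0.43],[0,0,0,0,0,0,-0.43]]'
python3 -m pendant '[[0,0,0,0,0,0,-1],[0,0,0,0,0,0,-1],[0,0,0,0,0,0,-1],[0,0,0,0,0,0,-1],[0,0,0,0,0,0,-1]]'
python3 -c "
from h import *
delta(None)"
```

```text
time: 10.82
eef_pos: [580.6, 6.5, 198.7]
tool_rot: [-3.141, 0.0, 1.383]
force: [-0.1, 0.1, 0.1]
gripper_width: 26.4
time: 11.23
eef_pos: [580.3, 6.4, 199.7]
tool_rot: [-3.14, 0.0, 1.383]
force: [-4.9, 0.6, 4.9]
gripper_width: 7.6
t 11.23 pos [580.3   6.4 199.7] rpy deg [-179.9    0.    79.2] F [-4.9  0.6  4.9] M [ 0.027  1.127 -0.025] w 7.6
```

```bash
python3 -m pendant '[[0,0,0,0,-0.02,0,-1],[0,0,0.5,0,0,0,-1],[0,0,0.5,0,0,0,-1],[0,0,0.5,0,0,0,-1]]' >/dev/null; python3 -c "
from h import *
delta(None)"
python3 -m pendant '[[0,0,0.6,0,0,0,-1],[0,0,0.6,0,0,0,-1],[0,0,0.6,0,0,0,-1]]'>/dev/null; python3 -c "
from h import *
delta(None)"
```

```text
t 11.57 pos [580.1   6.4 199.7] rpy deg [-180.     0.    70.1] F [-4.6  1.1  4.2] M [-0.007  0.877  0.019] w 7.4
t 11.82 pos [580.    6.5 199.6] rpy deg [-180.     0.    59.3] F [-4.8 -0.6  3.6] M [ 0.073  0.947 -0.01 ] w 7.9
```

```bash
cat > d.sh <<'E'
python3 -c "
from h import *
delta(None)"
E
python3 -m pendant '[[0,0,0.6,-0.02,-0.03,0,-1],[0,0,0.6,0,0,0,-1],[0,0,0.6,0,0,0,-1],[0,0,0.6,0,0,0,-1]]'>/dev/null; sh d.sh
python3 -m pendant '[[0,0,0.6,0,0,0,-1],[0,0,0.6,0,0,0,-1],[0,0,0.6,0,0,0,-1],[0,0,0.6,0,0,0,-1]]'>/dev/null; sh d.sh
```

```text
t 12.15 pos [579.7   6.6 199.5] rpy deg [ 1.80e+02 -1.00e-01  4.49e+01] F [-1.7  1.2  1.6] M [0.143 0.346 0.008] w 7.8
t 12.48 pos [579.6   6.7 199.4] rpy deg [-1.80e+02 -1.00e-01  3.05e+01] F [-1.8  2.3  1.2] M [ 0.26   0.422 -0.013] w 7.8
```

```bash
python3 -m pendant '[[0,0,0.6,0,0,0,-1],[0,0,0.6,0,0,0,-1],[0,0,0.6,0,0,0,-1],[0,0,0.6,0,0,0.01,-1]]'>/dev/null; sh d.sh
python3 -m pendant '[[0,0,0.6,0,0,0,-1],[0,0,0.6,0,0,0,-1],[0,0,0.6,0,0,0,-1],[0,0,0.6,0,0,0.01,-1]]'>/dev/null; sh d.sh
```

```text
t 12.82 pos [579.5   6.9 199.3] rpy deg [-1.80e+02 -1.00e-01  1.61e+01] F [-1.5  1.8  3.1] M [0.335 0.558 0.018] w 7.7
t 13.15 pos [579.5   7.1 199.1] rpy deg [-1.799e+02 -1.000e-01  1.700e+00] F [-3.6  2.3  4.2] M [0.471 0.735 0.008] w 7.8
```

```bash
python3 -m pendant '[[0,0,0.6,0,0,0.01,-1],[0,0,0.6,0,0,0,-1],[0,0,0.6,0,0,0.01,-1],[0,0,0.6,0,0,0.01,-1]]'>/dev/null; sh d.sh
python3 -m pendant '[[0,0,0.6,0,0,0.01,-1],[0,0,0.6,0,0,0,-1],[0,0,0.6,0,0,0.01,-1],[0,0,0.6,0,0,0.01,-1]]'>/dev/null; sh d.sh
```

```text
t 13.48 pos [579.6   7.2 198.9] rpy deg [-179.9   -0.   -12.7] F [-4.4  2.6  7.5] M [0.64  0.948 0.038] w 7.7
t 13.82 pos [579.7   7.4 198.8] rpy deg [-179.9   -0.   -27.1] F [-5.5  3.3 10.2] M [0.843 1.229 0.022] w 7.4
```

```bash
python3 -m pendant '[[0,0,0.5,-0.03,0,-0.03,-1],[0,0,0.6,0,0,0,-1],[0,0,0.6,0,0,0,-1]]'>/dev/null; sh d.sh
python3 -m pendant '[[0,0,0.6,0,0,0,-1],[0,0,0.6,0,0,0,-1],[0,0,0.6,0,0,0,-1]]'>/dev/null; sh d.sh
```

```text
t 14.07 pos [579.6   7.5 198.8] rpy deg [-1.798e+02 -1.000e-01 -3.730e+01] F [-0.2  3.4  2.8] M [0.621 0.178 0.026] w 7.8
t 14.32 pos [579.7   7.7 198.7] rpy deg [-1.798e+02 -1.000e-01 -4.810e+01] F [0.1 3.2 2.1] M [0.678 0.066 0.023] w 7.6
```

```bash
python3 -m pendant '[[0,0,0.6,-0.01,0,0,-1],[0,0,0.6,0,0,0,-1],[0,0,0.6,0,0,0,-1]]'>/dev/null; sh d.sh
python3 -m pendant '[[0,0,0.6,0,0,0.01,-1],[0,0,0.6,0,0,0,-1],[0,0,0.6,0,0,0.01,-1]]'>/dev/null; sh d.sh; python3 -c "
from h import *
print(manip.observe()['q'].round(2))"
```

```text
t 14.57 pos [579.8   7.8 198.7] rpy deg [-1.797e+02 -1.000e-01 -5.890e+01] F [1.5 3.5 2.1] M [ 0.683 -0.089  0.056] w 7.4
t 14.82 pos [580.    7.8 198.7] rpy deg [-179.7   -0.   -69.7] F [0.6 3.3 5.1] M [0.747 0.105 0.129] w 7.5
[-0.2   0.18  1.61  0.    1.35  2.59]
```

```bash
python3 -m pendant '[[0,0,0.5,0,0,-0.01,-1],[0,0,0.5,0,0,0,-1],[0,0,0.5,0,0,0,-1]]'>/dev/null; sh d.sh
python3 -m pendant '[[0,0,0.5,0,0,0,-1],[0,0,0.5,0,0,0,-1]]'>/dev/null; sh d.sh; python3 -c "
from h import *
print(manip.observe()['q'].round(2))"
```

```text
t 15.07 pos [580.    7.9 198.7] rpy deg [-179.7    0.   -78.7] F [2.5 3.2 2.5] M [ 0.685 -0.202  0.078] w 7.6
t 15.23 pos [580.1   7.9 198.7] rpy deg [-1.797e+02  1.000e-01 -8.470e+01] F [1.9 3.  2.4] M [ 0.723 -0.172  0.179] w 7.4
[-0.2   0.18  1.61  0.    1.35  2.85]
```

```bash
python3 -m pendant '[[0,0,0,0,0,0,-0.45],[0,0,0,0,0,0,-0.45],[0,0,0,0,0,0,-0.45],[0,0,0,0,0,0,-0.45],[0,0,0,0,0,-0.4,-0.45],[0,0,0,0,0,-0.6,-0.45],[0,0,0,0,0,-0.3,-0.45]]'
python3 -m pendant '[[0,0,-1,0,0,0,-0.45],[0,0,-1,0,0,0,-0.45],[0,0,-1,0,0,0,-0.45],[0,0,-1,0,0,0,-0.45],[0,0,-1,0,0,0,-0.45],[0,0,-1,0,0,0,-0.45],[0,0,-1,0,0,0,-0.45],[0,0,-1,0,0,0,-0.45],[0,0,-1,0,0,0,-0.45],[0,0,-1,0,0,0,-0.45]]'>/dev/null
python3 -m pendant '[[0,0,-1,0,0,0,-0.45],[0,0,-1,0,0,0,-0.45],[0,0,-1,0,0,0,-0.45],[0,0,-1,0,0,0,-0.45],[0,0,-1,0,0,0,-0.45],[0,0,-1,0,0,0,-0.45],[0,0,-1,0,0,0,-0.45],[0,0,-1,0,0,0,-0.45],[0,0,-1,0,0,0,-0.45],[0,0,-1,0,0,0,-0.45]]'>/dev/null
python3 -m pendant '[[0,0,-1,0,0,0,-0.45],[0,0,-1,0,0,0,-0.45],[0,0,-1,0,0,0,-0.45],[0,0,-1,0,0,0,-0.45],[0,0,-1,0,0,0,-0.45],[0,0,-1,0,0,0,-0.45],[0,0,-1,0,0,0,-0.45],[0,0,-1,0,0,0,-0.45],[0,0,-1,0,0,0,-0.45],[0,0,-1,0,0,0,-0.45]]'>/dev/null
python3 -c "
from h import *
delta([580,7.3,199]);print(manip.observe()['q'].round(2))
cv2.imwrite('pics/t3.png',cv2.resize(eyes.capture('top')[130:240,200:480,::-1],None,fx=2.85,fy=2.85,interpolation=cv2.INTER_CUBIC))"
```

```text
time: 15.82
eef_pos: [579.1, 6.7, 239.1]
tool_rot: [-3.139, -0.001, -1.476]
force: [0.5, 0.5, 0.3]
gripper_width: 25.5
t 18.32 pos [578.5   6.8 237.3] rpy deg [179.9   0.   95.7] F [ 0.  -0.1 -0.7] M [-0.041  0.053  0.072] w 25.2
target [580.    7.3 199. ] rows-units [0.01 0.05 1.28]
[-0.2   0.15  1.56 -0.    1.43 -0.3 ]
```

```bash
python3 -m pendant '[[0,0,0,0.01,0.04,0.4,-0.45],[0,0,0,0,0,0.4,-0.45],[0,0,0,0,0,0.3,-0.45],[0,0,0,0,0,0.18,-0.45],[0,0,0,0,0,0,-0.45]]'
python3 -m pendant '[[0,0,0,0,0,0,-1],[0,0,0,0,0,0,-1],[0,0,0,0,0,0,-1],[0,0,0,0,0,0,-1],[0,0,0,0,0,0,-1]]'; sh d.sh
python3 -m pendant '[[0,0,0.3,0,0,0,-1],[0,0,0.3,0,0,0,-1]]'>/dev/null; sh d.sh
python3 -m pendant '[[0,0,0.3,0,0,0,-1]]'>/dev/null; sh d.sh
python3 -m pendant '[[0,0,0.3,0,0,0,-1]]'>/dev/null; sh d.sh
```

```text
time: 18.78
eef_pos: [578.0, 7.7, 195.5]
tool_rot: [-3.137, -0.001, 1.665]
force: [-1.7, 0.1, 0.5]
gripper_width: 25.4
time: 19.2
eef_pos: [580.2, 7.3, 198.8]
tool_rot: [3.139, 0.0, 1.665]
force: [2.3, 0.8, -0.3]
gripper_width: 7.9
t 19.2 pos [580.2   7.3 198.8] rpy deg [179.9   0.   95.4] F [ 2.3  0.8 -0.3] M [-0.011 -0.418 -0.04 ] w 7.9
t 19.37 pos [580.2   7.4 198.8] rpy deg [179.9   0.   91.8] F [ 2.8  0.5 -0.3] M [-0.047 -0.401  0.126] w 7.8
t 19.45 pos [580.2   7.3 198.8] rpy deg [179.9   0.   90. ] F [2.3 0.3 0.3] M [-0.069 -0.363  0.143] w 7.8
t 19.53 pos [580.2   7.4 198.8] rpy deg [179.9   0.   88.2] F [ 2.1 -0.3  0.6] M [-0.058 -0.389  0.22 ] w 7.5
```

```bash
python3 -m pendant '[[0,0,0.3,0,0,0,-1]]'>/dev/null; sh d.sh
python3 -m pendant '[[0,0,0.3,0,0,0,-1]]'>/dev/null; sh d.sh
python3 -m pendant '[[0,0,0.3,0,0,0,-1]]'>/dev/null; sh d.sh
```

```text
t 19.62 pos [580.2   7.4 198.8] rpy deg [179.9   0.   86.4] F [2.1 0.3 0. ] M [-0.026 -0.41   0.173] w 7.4
t 19.7 pos [580.2   7.4 198.8] rpy deg [179.9   0.   84.6] F [ 2.4  0.  -1.4] M [ 0.024 -0.413  0.195] w 7.8
t 19.78 pos [580.2   7.4 198.7] rpy deg [179.9  -0.   82.8] F [ 2.5  1.  -0.1] M [-0.037 -0.418  0.188] w 7.7
```

```bash
python3 -m pendant '[[0,0,0.3,0,0,0,-1]]'>/dev/null; sh d.sh
python3 -m pendant '[[0,0,0.3,0,0,0,-1]]'>/dev/null; sh d.sh
python3 -m pendant '[[0,0,0.3,0,0,0,-1]]'>/dev/null; sh d.sh
python3 -m pendant '[[0,0,0.3,0,0,0,-1]]'>/dev/null; sh d.sh
python3 -m pendant '[[0,0,0.3,0,0,0,-1]]'>/dev/null; sh d.sh
```

```text
t 19.87 pos [580.2   7.4 198.7] rpy deg [179.9  -0.   81. ] F [ 2.6  1.  -0.3] M [-0.003 -0.393  0.246] w 7.6
t 19.95 pos [580.2   7.4 198.8] rpy deg [179.9  -0.   79.2] F [ 2.9  0.9 -0.5] M [-0.01  -0.412  0.21 ] w 7.6
t 20.03 pos [580.2   7.4 198.8] rpy deg [179.9  -0.   77.4] F [ 3.1 -0.5 -0.6] M [-0.029 -0.386  0.217] w 7.7
t 20.12 pos [580.2   7.4 198.8] rpy deg [179.9  -0.   75.6] F [2.8 0.4 0.5] M [-0.049 -0.399  0.248] w 7.9
t 20.2 pos [580.2   7.4 198.8] rpy deg [179.9  -0.   73.8] F [ 2.7  0.1 -0.1] M [-0.062 -0.433  0.246] w 7.6
```

The torque over the last readings is about 0.24 N·m, so the nut is finger-tight. Letting go and checking.

```bash
python3 -m pendant '[[0,0,0,0,0,0,-0.45],[0,0,0,0,0,0,-0.45],[0,0,0,0,0,0,-0.45],[0,0,0,0,0,0,-0.45],[0,0,0,0,0,-0.4,-0.45],[0,0,0,0,0,-0.6,-0.45],[0,0,0,0,0,-0.8,-0.45],[0,0,0,0,0,-0.8,-0.45],[0,0,0,0,0,-0.8,-0.45],[0,0,0,0,0,-0.8,-0.45]]'
python3 -m pendant '[[0,0,0,1,0,-0.3,-0.45],[0,0,0,1,0,0,-0.45],[0,0,0,1,0,0,-0.45],[0,0,0,1,0,0,-0.45],[0,0,0,1,0,0,-0.45],[0,0,0,1,0,0,-0.45],[0,0,0,1,0,0,-0.45],[0,0,0,1,0,0,-0.45],[0,0,0,0,0,0,-0.45],[0,0,0,0,0,0,-0.45]]'
python3 -c "
from h import *
cv2.imwrite('pics/t4.png',cv2.resize(eyes.capture('top')[120:335,200:480,::-1],None,fx=2.78,fy=2.78,interpolation=cv2.INTER_CUBIC))"
```

```text
time: 21.03
eef_pos: [579.2, 7.4, 326.4]
tool_rot: [3.141, -0.0, 1.289]
force: [0.6, 0.8, 0.1]
gripper_width: 25.1
time: 21.87
eef_pos: [646.1, 239.1, 333.3]
tool_rot: [-3.142, 0.0, 1.291]
force: [-0.6, -0.3, 0.0]
gripper_width: 25.3
```

View pics/t4.png

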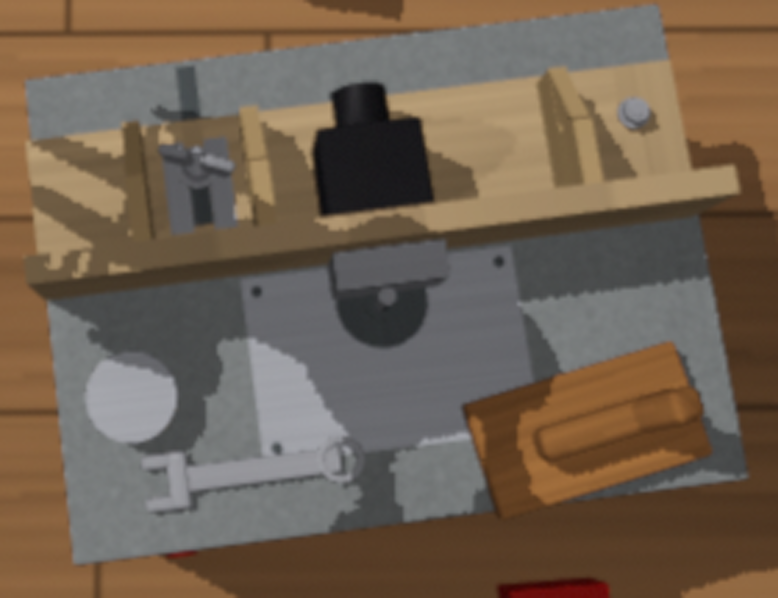

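The nut at (197,158) is free and the block at (388,265) sits against the cutter at (388,297). The tin, spanner and push block look untouched. I'll check the fence's angle, then hand in.

```bash
python3 - <<'E'
from h import *
w=[inv(P,back("top",np.array(u)/2.78+[200,120],250)[:2])[0] for u in [(35,288),(740,193)]]
d=w[0]-w[1];a=np.arctan2(-d[0],d[1]);print(np.round(w,1).tolist(),"rel yaw",a,"face x",107-76*np.cos(a)-190*np.sin(a))
b=[inv(P,back("top",np.array(u)/2.78+[200,120],215)[:2])[0] for u in [(332,255),(445,240),(447,275),(335,292)]];print("block",np.round(b,1).tolist(),np.mean(b,0))
E
python3 -c "
from workcell import manip
print(manip.sign_off())"
```

```text
[[25.4, 225.6], [32.1, -224.7]] rel yaw 0.014998847339500661 face x 28.15887438041226
block [[29.0, 34.5], [29.9, -40.8], [6.7, -38.6], [4.4, 35.8]] [17.52369337 -2.29275445]
the job is handed in; nothing more can be done
None
```

I swung the fence in, clamped it with the wing nut and handed the job in at about 22 s of the 70 s allowed. One last check disagreed slightly; it is the second point below.

- **Fence:** I pushed it at the push spot until the tool stopped moving and the force rose from about 7 N to 11.5 N, then backed off. That is well below the ramming limit.
- **Fence position:** In the last top view the face reads about 28.2 mm behind the cutter's axis, just outside the 28.5 to 33.5 mm band. I put this down to pixel and calibration error, about 2 to 3 mm. The block measured 17.5 mm in x and -2 mm in y. A snug block puts the face at 31 mm, because the 6 mm cutter radius and the 25 mm block add up to that.
- **Nut:** I tightened it clockwise in two strokes. The first was about 164 degrees, with the washer meeting the foot near its end. After one regrip, the second was about 22 degrees. The last few readings while turning averaged about 0.24 N·m, with single readings scattering by about 0.03 N·m, so the nut is inside the 0.2 to 0.3 N·m target. I could not measure the clamping force itself.
- **After letting go:** The gripper was clear of everything. The tin, spanner and push block looked unmoved in the last picture, which I judged by eye only.

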